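# Turn the sample tray round and lock it into the dryer rails

### The job

Load the sample tray into the dryer: first swing the latch arm well clear of the mouth of the guide rails, then turn the tray end for end so that its narrow nose leads, and slide it between the rails until it is fully home with its wide front plate against the rail ends. Then swing the latch arm fully shut across the front plate. Keep the tray flat on the bench all the time, never lifting it, and leave the beaker, jar and timer where they are.

Things in the scene. Friction and masses are not known exactly. Their poses are not given: they have to be found in the camera images.
- dryer: White bench-top dryer with two fixed aluminium guide rails before it. Origin: on the bench, centre of the rail mouth; +x is the way in, z up. Rails x = 0 to 180 mm, straight on the bench, 14 mm high, inner faces at y = +-44, outer +-56; x = 40 to 170 they carry lips 14-18 mm up, 76 mm apart. Housing from x = 180, 100 high. Latch bracket 14 high at x = -28 to 40, y = 63 to 93.
- tray: White open-topped tray, 0.35 kg; starts with its wide front plate towards the dryer. Origin: centre of the tub's underside; +x to the nose (must enter first). Tub 160 x 64 mm, 30 high, floor 4, walls 3 thick; inside 157 x 58, no partitions. Side flanges 10 wide, 8 high, x = -80 to 55, round at the nose end: 84 over the flanges. Home: origin at x = 80 mm, y = 0 in the dryer frame.
- tray_nose (a point): Middle of the tray's nose end (64 mm wide there, narrower than the 88 mm channel), 80 mm from the tray's origin along tray +x, 4 mm up.
- tray_plate (a point): Middle of the outer face of the tray's front plate, 88 mm from the origin along tray -x, 18 mm up. The plate is 8 mm thick, 116 mm wide, 1 to 35 mm above the bench: too wide to enter the rails. When home its inner face touches the rail ends.
- latch (a joint): Angle of the latch arm, rad. 0 = shut, arm along dryer -y across the mouth, 3 mm off the plate of a tray that is home. Grows as it opens, swinging away from the dryer, clockwise from above: from the pivot the arm points to (-sin q, -cos q) in dryer x, y. Stop at 2.1; well clear is above 1.2. Starts at 0 to 0.6, in the way. Friction only (1 N at the knob): stays where left.
- latch_knob (a point): Top centre of the black upright knob on the latch arm, 65 mm from the pivot axis: 14 mm diameter, 22 to 52 mm above the bench, to be pushed or pinched. The steel arm is 75 mm long, 12 mm wide, 12 to 24 mm above the bench.
- latch_pivot (a point): Point on the latch's upright pivot axis, 30 mm up, fixed at x = -17 mm, y = 78 mm in the dryer frame.
- beaker: Bystander: glass beaker, 68 mm diameter, 90 mm high; origin at the centre of its underside. Not to be moved.
- jar: Bystander: amber jar, 56 mm diameter, 70 mm high; origin at the centre of its underside. Not to be moved.
- timer: Bystander: white and blue timer, 30 x 75 x 55 mm high; origin at the centre of its underside. Not to be moved.
There are look-alikes about, which are no part of the job. Of the things like the tray, leave any that is brown or green; of the rest the smaller one is meant.

How it is judged:
On the way, in this order (a step that is already met when the one before it is completed fails the run):
1. the latch arm is swung clear of the rail mouth (over 1.2 rad) (value of joint latch above 1.2 rad), for 0.2 s.
2. the tray's nose has entered between the rails by 15 mm (x of tray_nose in the frame of dryer above 0.015 m and y of tray_nose in the frame of dryer between -0.01 and 0.01 m and angle between the x axis of tray and the x axis of dryer, either way round below 0.2 rad), for 0.05 s.
3. the tray is fully home, front plate within 5 mm of the rail ends (x of tray in the frame of dryer between 0.075 and 0.085 m and y of tray in the frame of dryer between -0.006 and 0.006 m and x of tray_nose in the frame of dryer above 0.15 m and angle between the x axis of tray and the x axis of dryer, either way round below 0.06 rad and height (world z) of tray below 0.006 m and angle between tray's own z axis and vertical below 0.05 rad), for 0.2 s.
4. the latch arm is swung shut (under 0.15 rad) (value of joint latch below 0.15 rad), for 0.2 s.
At the end, for the whole second after the job is handed in: The tray lies flat on the bench, nose first between the rails, fully home (within 5 mm of its front plate touching the rail ends, within 6 mm of the centre line, square to 0.06 rad), at rest, with the latch shut across the plate (under 0.15 rad) (all of step 3 and value of joint latch below 0.15 rad and linear speed of tray below 0.02 m/s).
It fails at once if the tray is lifted off the bench (over 15 mm) or tipped (over 0.2 rad) (height (world z) of tray above 0.015 m or angle between tray's own z axis and vertical above 0.2 rad).
It fails at once if the beaker is moved more than 20 mm (distance of beaker from where it was at the start of the episode above 0.02 m).
It fails at once if the jar is moved more than 20 mm (distance of jar from where it was at the start of the episode above 0.02 m).
It fails at once if the timer is moved more than 20 mm (distance of timer from where it was at the start of the episode above 0.02 m).
It also fails if it takes over 72 s, if anything falls off the work surface, if the arm or the gripper's body presses on something with over 40 N, if the wrist force passes 120 N, or if a joint passes its speed limit or range.

### The arm

A 6-joint arm with a two-finger parallel gripper is mounted at the origin on the work surface. World frame = base frame: x ahead of the robot, y to its left, z up, the work surface at z = 0. Lengths are in m, angles in rad, forces in N, time in s.
With the tool pointing down it reaches from about 0.35 to 0.725 m from the base axis. Payload 4.3 kg.
Tool frame: the origin (TCP) lies on the centre line of the jaws, within the pads' length; the fingertips stand 8 mm ahead of it and the grasp point (between the pads) lies 11 mm behind it; x points along the fingers, y is the direction in which the jaws open and shut, and the axes are right-handed (so a half turn about x gives the same grasp; the last joint's range is limited). The gripper opens to 85 mm and grips with 20 to 120 N. Pads are 22 mm wide; open, the fingers measure 114 mm over their backs; the gripper's body (76 mm by 85 mm) begins 54 mm behind the grasp point. The pads swing forward as they close: fully open they stand 13 mm farther back than shut.
Start: joints at [1.217, 0.377, 0.081, 1.274, 0, 1.46], TCP at [0.139, 0.558, 0.239] pointing down, gripper open.
Joint ranges: [-2.72, 2.72], [-0.84, 1.66], [-1.02, 1.22], [-1.77, 2.12], [-1.37, 1.28], [-3.14, 3.14]. Speed limits (rad/s): [2.57, 2.57, 3.14, 3.14, 3.14, 3.14].

### API

Orientations are given as a rotation vector (axis times angle).
In Python, from plant import env gives the robot as it stands.
- The arm moves only by the tool apply_moves, never from a script. Its argument "series" is a list that holds one entry, the list of rows, each a list of 5 numbers: the closure, from 0 (fully open) to 1 (shut), then the shift along the world's x, y, z in mm, then the turn about the world's z in rad. In form: [[[jaw, x, y, z, turn], ...]]. A call has 1 to 10 rows; each row is the pose to reach, as a shift and turn from the pose commanded when the call began; what a row does not reach only later rows make up. A row lasts 1/12 s, in which the tool goes at most 41.7 mm and 7.16 degrees, less where a joint would pass 70% of its speed; a pose out of reach is approached as far as the arm can. A call with a gripper value outside its range is refused whole. The fingers move at their own pace and stop on an object; "force" is the grip in N (left out, the last holds). Time passes only in rows, so rows that repeat a pose let the fingers close. It gives the time, the measured TCP pose, the force and the opening at its end, in the units of the state.
- env.read_state(): the state, without advancing time (a new reading comes with each control period).
- env.camera(name): name is "scene" or "top" or "wrist"; returns the picture (420x560x3 uint8, red, green, blue); there is no depth.
- env.get_calibration(name): a dict with "K" (3x3 intrinsics, pixels), "D" ([k1, k2, p1, p2, k3] as OpenCV has them; the pictures are not rectified), "rvec" (rotation vector, rad) and "tvec" (3), from world to camera coordinates, as OpenCV has them. Camera axes: x right, y down, z forward; pixel columns grow to the right and rows downward; lengths in m; the calibration is good to about 2 mm. A picture is of the moment at which its call begins: read the wrist's pose just before it. get_calibration takes no time and is no camera call; for the wrist camera it gives the pose at the moment of the call.
- env.sign_off(): hands the job in, once; it reports no verdict.
The state is a dict: "time_s": time; "joints": joint angles; "dq": joint speeds; "joint_efforts": joint torques, N m; "position": TCP position; "orientation": TCP orientation; "force": force on the tool from outside, world axes, zero at the start; "torque": the same for the moment, N m; "width": finger opening in m.
Only numpy, scipy, OpenCV 4.12 (cv2) and the standard library are available. Lean on these libraries where they do the work, as an engineer would, in place of code of your own. Each camera call takes 0.05 s, during which the arm holds its last target. There are 200 camera calls.

## Working session

There is one attempt and no reset: what is moved stays moved. The work goes in short steps, Python scripts to look and compute and a tool call to move; the robot and the scene stay as the last step left them, time stands still between calls to the robot, and variables do not carry over. Pictures are saved under pics/ and viewed, on a budget of 10 in all, crops included, one or two more only if the job needs it, and the job is handed in when it is done.

Besides the shell and the picture viewer there is one more tool, called after "Emit:" as name([rows], argument=value, ...), one row to a line, values as JSON. apply_moves: Moves the arm, as the interface text tells. Its arguments: {"type":"object","properties":{"series":{"type":"array","items":{"type":"array","items":{"type":"array","items":{"type":"number"}}}},"force":{"type":"number"}},"required":["series"]}

```bash
mkdir -p pics; cat > h.py <<'E'
import numpy as np, cv2
from plant import env
def cal(n):
    c=env.get_calibration(n); return [np.array(c[k],float) for k in("K","D","rvec","tvec")]
def proj(P,c): return cv2.projectPoints(np.array(P,float).reshape(-1,3),c[2],c[3],c[0],c[1])[0].reshape(-1,2)
def ray(uv,z,c):
    """pixels -> world points on plane height z"""
    u=cv2.undistortPoints(np.array(uv,float).reshape(-1,1,2),c[0],c[1]).reshape(-1,2)
    R=cv2.Rodrigues(c[2])[0]; C=-R.T@c[3].reshape(3)
    d=np.c_[u,np.ones(len(u))]@R
    return C+d*((np.reshape(z,(-1,1))-C[2])/d[:,2:])
def save(n,f,img): cv2.imwrite(f'pics/{f}.png',img[...,::-1])
E
python3 - <<'E'
from h import *
for n in("top","scene"):
    i=env.camera(n); np.save(f'{n}0.npy',i)
    save(n,n+'0',cv2.resize(i,(800,600),interpolation=cv2.INTER_CUBIC))
    c=cal(n);R=cv2.Rodrigues(c[2])[0];print(n,-R.T@c[3].reshape(3))
print(env.read_state())
E
```

```text
top [0.26129044 0.07729741 1.18761644]
scene [0.964605   0.63492186 1.13305828]
{'time_s': 0.1, 'joints': array([1.21671960e+00, 3.77996949e-01, 7.97580289e-02, 1.27440024e+00,
       2.44967256e-05, 1.46048880e+00]), 'dq': array([-0.00061024, -0.00231009,  0.00253161, -0.00030989, -0.00138187,
        0.00021659]), 'joint_efforts': array([ 7.03521455e-04, -4.64693749e+01,  2.70581800e+01,  1.20145580e-02,
       -1.52220982e-04,  4.61913174e-06]), 'position': array([0.13857378, 0.55746002, 0.23844976]), 'orientation': array([ 0.18997495,  1.5627592 , -0.19278901]), 'force': array([-0.42980354, -0.16256316,  0.21354862]), 'torque': array([0.01731583, 0.00532136, 0.02457276]), 'width': 0.08566002917336636}
```

View pics/top0.png

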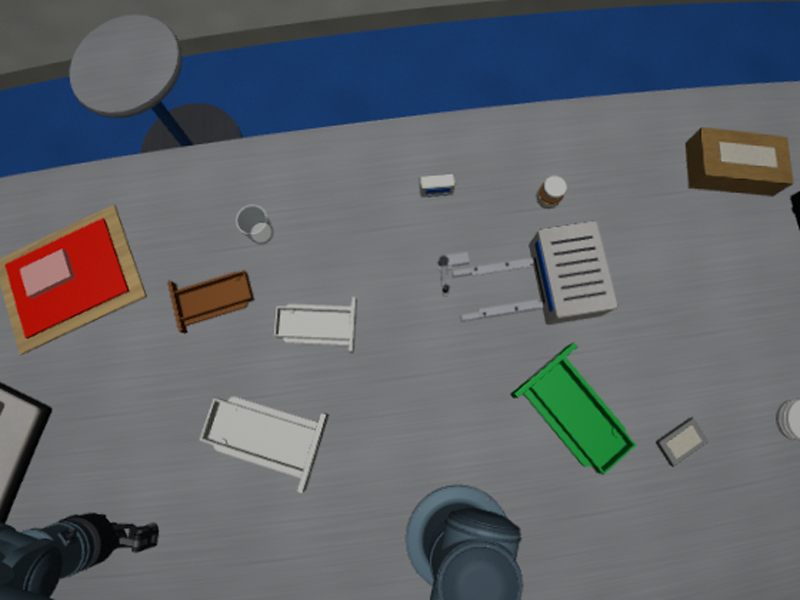

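View pics/scene0.png

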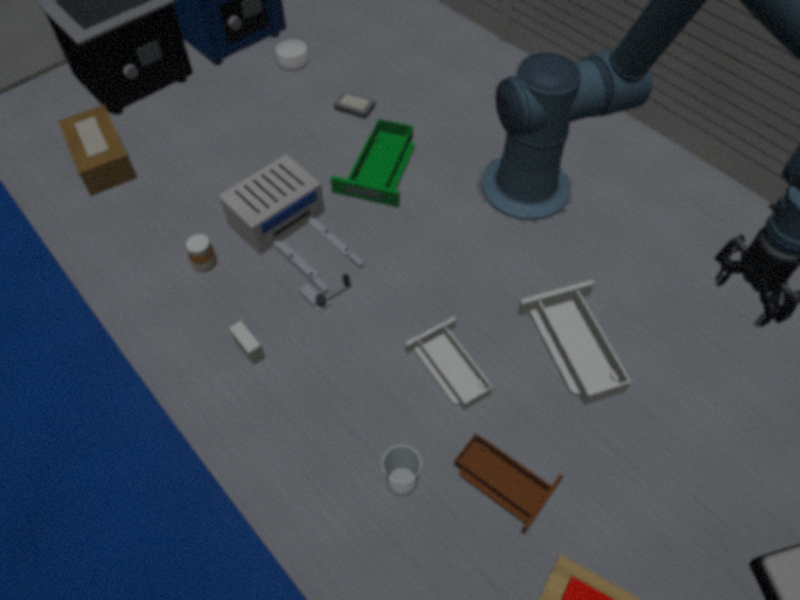

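Top picture: the tray-like things are the brown one at (210,300), the green one at (575,410), the large white one at (262,440) and the small white one at (315,325). I choose the small white one; its plate is on the right, towards the dryer. The rails are at (460-540, 265-315) and the latch knob is at (445,290). Next is a close crop for the check and the measurement.

```bash
python3 - <<'E'
from h import *
i=np.load('top0.npy')[145:265,185:435]
save('','crop1',cv2.resize(i,(800,384),interpolation=cv2.INTER_CUBIC))
E
```

```text
(no output)
```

View pics/crop1.png

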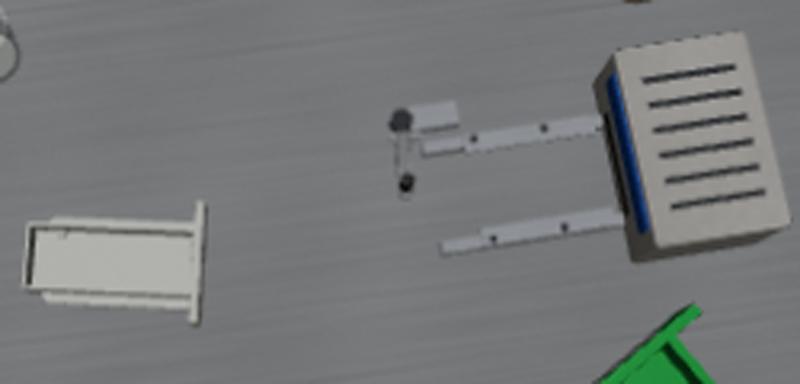

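```bash
cat >> h.py <<'E'
from scipy.optimize import least_squares
def place(p,P):
    P=np.array(P,float); c,s=np.cos(p[2]),np.sin(p[2])
    return np.c_[p[0]+c*P[:,0]-s*P[:,1], p[1]+s*P[:,0]+c*P[:,1], P[:,2]]
def fit(P,uv,c,p0):
    P=np.array(P)/1000.
    r=least_squares(lambda p:(proj(place(p,P),c)-uv).ravel(),p0)
    return r.x, r.fun.reshape(-1,2)
E
python3 - <<'E'
from h import *
c=cal('top')
o=lambda q:(np.array(q,float)+.5)/3.2-.5+[185,145]
D,r=fit([(0,50,14),(0,-50,14),(40,47,18),(40,-47,18),(-17,78,30)],o([(422,149),(440,249),(468,144),(483,240),(401,121)]),c,[.4,.0,-1.5]);print('dryer',D.round(4),r.round(1).tolist())
T,r=fit([(-84,58,35),(-84,-58,35),(80,32,30),(80,-32,30)],o([(194,322),(202,203),(24,288),(27,225)]),c,[.4,.2,1.5]);print('tray',T.round(4),r.round(1).tolist())
k=ray(o([(407,182)]),.052,c)[0];pv=place(D,[(-.017,.078,.03)])[0];print('knob',k,'pivot',pv,np.linalg.norm((k-pv)[:2]))
d=k-pv; cs,s=np.cos(D[2]),np.sin(D[2]); dx,dy=cs*d[0]+s*d[1],-s*d[0]+cs*d[1]; print('q',np.arctan2(-dx,-dy))
o2=lambda q:(np.array(q,float)+.5)/800*560-.5
for n,uv,z in(('timer',(437,186),.055),('jar',(555,186),.07),('beaker',(252,216),.09),('bk base',(261,232),0),('bigwhite',[(327,415),(304,490),(210,400),(203,440)],.04),('brown',[(172,284),(182,328),(250,273)],.03)): print(n,ray(o2(uv),z,c)[:,:2].round(3).tolist())
E
```

```text
dryer [ 0.4971 -0.0727 -1.5525] [[0.4, 0.1], [0.4, 0.1], [-1.0, 0.4], [-0.3, -0.3], [0.5, -0.3]]
tray [0.4771 0.2404 1.3994] [[0.1, 0.4], [-0.3, -0.5], [-0.3, 0.5], [0.5, -0.6]]
knob [ 0.50868422 -0.04686237  0.052     ] pivot [ 0.57479282 -0.05427392  0.03      ] 0.0665227700368668
q 0.12994871873386446
timer [[0.737, -0.063]]
jar [[0.698, -0.316]]
beaker [[0.71, 0.338]]
bk base [[0.705, 0.341]]
bigwhite [[0.282, 0.231], [0.14, 0.293], [0.343, 0.469], [0.263, 0.49]]
brown [[0.603, 0.54], [0.503, 0.523], [0.604, 0.366]]
```

```bash
python3 - <<'E'
from h import *
s=env.read_state(); R=cv2.Rodrigues(s['orientation'])[0]
print(R.round(3), 'tool y yaw',np.arctan2(R[1,1],R[0,1]))
D=np.array([.4971,-.0727,-1.5525])
for q in(-.35,-.1,.2,.5,.8,1.1,1.4,1.6): print(q,(place(D,[(-.017-.065*np.sin(q),.078-.065*np.cos(q),0)])[0][:2]*1000).round(0))
E
```

```text
[[-0.001  0.241  0.97 ]
 [-0.002  0.97  -0.241]
 [-1.    -0.002 -0.   ]] tool y yaw 1.327027316773435
-0.35 [514. -78.]
-0.1 [510. -62.]
0.2 [511. -43.]
0.5 [517. -24.]
0.8 [529.  -8.]
1.1 [544.   3.]
1.4 [563.  10.]
1.6 [575.  11.]
```

Emit:
apply_moves([
  [[0.5,40,-30,0,0.12],[1,60,-70,0,0.24],[1,80,-110,0,0.36],[1,104,-145,0,0.36],[1,125,-180,0,0.36],[1,146,-215,0,0.36],[1,168,-250,0,0.36],[1,190,-285,0,0.36],[1,212,-320,0,0.36],[1,234,-355,0,0.36]],
])

```text
time_s: 0.93
position: [0.3644, 0.2148, 0.2391]
orientation: [-0.091, 1.569, 0.091]
force: [0.7, 0.2, 0.1]
width: -0.0003
```

Emit:
apply_moves([
  [[1,20,-36,0,0],[1,40,-72,-10,0],[1,58,-108,-25,0],[1,76,-144,-40,0],[1,94,-180,-60,0],[1,112,-216,-80,0],[1,130,-252,-100,0],[1,140,-283,-115,0],[1,141,-285,-150,0],[1,141,-285,-175,0]],
])

```text
time_s: 1.77
position: [0.5061, -0.0713, 0.0621]
orientation: [-0.088, 1.568, 0.087]
force: [-0.2, 0.4, -0.9]
width: -0.0001
```

```bash
python3 - <<'E'
from h import *
i=env.camera('top')[145:265,185:435]
save('','crop2',cv2.resize(i,(800,384),interpolation=cv2.INTER_CUBIC))
s=env.read_state();print(s['time_s'],s['position'],s['joints'].round(2))
E
```

```text
1.8167 [ 0.50140932 -0.06889166  0.05762229] [-0.26  0.38 -0.41  0.78  0.   -0.38]
```

View pics/crop2.png

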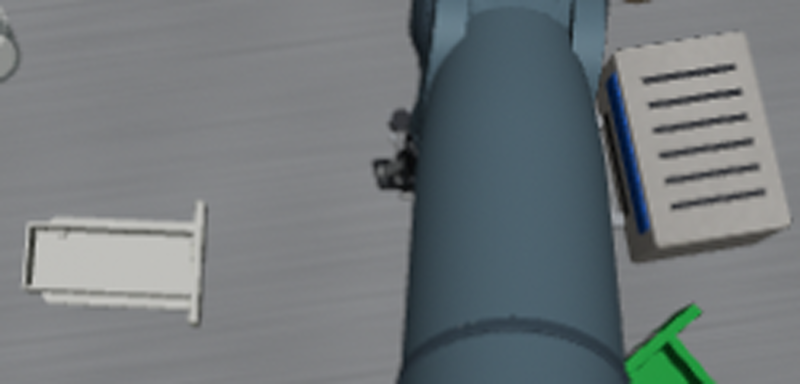

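Emit:
apply_moves([
  [[1,0,0,0,0],[1,0,0,0,0],[1,0,0,0,0]],
])

```text
time_s: 2.07
position: [0.5063, -0.068, 0.0661]
orientation: [-0.093, 1.566, 0.092]
force: [0.5, 0.7, 0.2]
width: -0.0004
```

```bash
python3 - <<'E'
from h import *
s=env.read_state();print(s['time_s'],s['position'],s['joints'].round(3),s['dq'].round(3),s['force'])
i=env.camera('wrist'); save('','w1',i)
c=cal('wrist'); D=np.array([.4971,-.0727,-1.5525])
print(proj(np.r_[place(D,[(0,.05,.014),(0,-.05,.014),(-.017,.078,.03)]),[(.5087,-.0469,.052)]],c).round(0))
E
```

```text
2.0667 [ 0.50631321 -0.0679874   0.06607546] [-0.258  0.372 -0.404  0.793  0.    -0.375] [ 0.004 -0.012  0.009 -0.007 -0.     0.001] [0.50525111 0.65608631 0.20394987]
[[265. 282.]
 [279. 137.]
 [285. 332.]
 [314. 261.]]
```

View pics/w1.png

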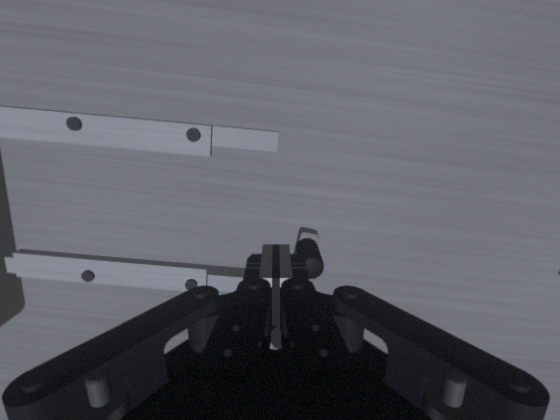

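Wrist picture: the closed fingertips are at (276,262) and the knob is at (314,262), with the rail mouths at (278,140) and (205-275,270). These match the predictions within 3 px. I pull back to the dryer side of the knob, descend and sweep.

Emit:
apply_moves([
  [[1,8,-16,0,0],[1,8,-16,-12,0],[1,8,-16,-24,0],[1,4,-4,-24,0],[1,4,6,-24,0],[1,4,16,-24,0],[1,5,25,-24,0],[1,7,34,-24,0],[1,11,44,-24,0],[1,17,53,-24,0]],
])

```text
time_s: 2.95
position: [0.5223, -0.014, 0.0407]
orientation: [-0.092, 1.569, 0.091]
force: [-0.3, -2.2, 0.4]
width: -0.0001
```

```bash
python3 - <<'E'
from h import *
s=env.read_state();print(s['time_s'],s['position'],s['force'])
E
```

```text
2.95 [ 0.5223151  -0.01402415  0.04065515] [-0.28293774 -2.15162864  0.35307858]
```

Emit:
apply_moves([
  [[1,6,7,0,0],[1,13,13,0,0],[1,21,18,0,0],[1,30,22,0,0],[1,40,25,0,0],[1,50,27,0,0],[1,60,26,0,0],[1,60,26,0,0],[1,45,15,20,0],[1,15,5,60,0]],
])

```text
time_s: 3.78
position: [0.542, -0.0081, 0.0903]
orientation: [-0.091, 1.573, 0.093]
force: [-0.1, 0.2, 0.5]
width: 0.0002
```

```bash
python3 - <<'E'
from h import *
s=env.read_state();print(s['time_s'],s['position'],s['force'])
i=env.camera('scene')[130:300,180:420]; save('','s2',cv2.resize(i,(720,510),interpolation=cv2.INTER_CUBIC))
E
```

```text
3.7833 [ 0.54195656 -0.00812613  0.09029198] [-0.08794717  0.16347721  0.49084656]
```

View pics/s2.png

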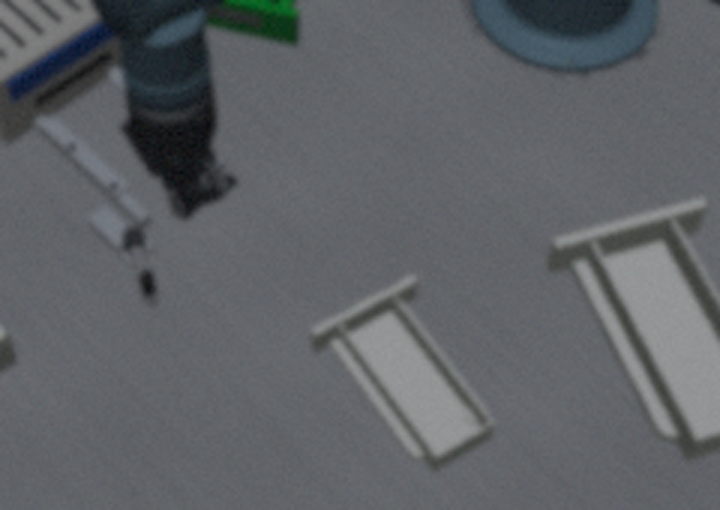

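The latch arm now points away from the mouth, with the knob at (148,272) in the crop. I compute its angle and refine the tray pose from the scene camera.

```bash
python3 - <<'E'
from h import *
c=cal('scene'); o=lambda q:(np.array(q,float)+.5)/3-.5+[180,130]
D=np.array([.4971,-.0727,-1.5525])
k=ray(o([(148,272)]),.05,c)[0];pv=place(D,[(-.017,.078,.03)])[0];d=k-pv
cs,s=np.cos(D[2]),np.sin(D[2]); dx,dy=cs*d[0]+s*d[1],-s*d[0]+cs*d[1]; print(k,np.hypot(dx,dy),'q',np.arctan2(-dx,-dy))
T,r=fit([(-84,58,35),(-84,-58,35),(80,32,30),(80,-32,30)],o([(414,280),(315,330),(490,427),(433,458)]),c,[.477,.24,1.4]);print('tray',T.round(4),r.round(1).tolist())
E
```

```text
[0.60306077 0.00548717 0.05      ] 0.06611842129955556 q 2.031139683843012
tray [0.4854 0.2439 1.37  ] [[0.9, -0.7], [-1.1, 0.3], [0.6, -0.3], [-0.4, 0.5]]
```

Emit:
apply_moves([
  [[1,-20,10,10,0.12],[0.5,-28,34,10,0.24],[0,-36,58,10,0.36],[0,-44,82,10,0.48],[0,-52,106,10,0.6],[0,-58,130,10,0.72],[0,-64,150,10,0.84],[0,-69,165,10,0.96],[0,-74,180,10,1.08],[0,-75,189,10,1.2]],
])

```text
time_s: 4.67
position: [0.4668, 0.1825, 0.1031]
orientation: [-1.024, 1.316, 1.026]
force: [-0.1, -0.5, -1.0]
width: 0.0854
```

Emit:
apply_moves([
  [[0,0,0,0,0.08],[0,0,0,0,0.08],[0,0,0,0,0.08],[0,0,0,0,0.08]],
])

```text
time_s: 5.0
position: [0.4678, 0.1805, 0.1031]
orientation: [-1.078, 1.287, 1.078]
force: [-0.1, -0.8, -0.5]
width: 0.0851
```

```bash
python3 - <<'E'
from h import *
s=env.read_state();R=cv2.Rodrigues(s['orientation'])[0]
print(s['time_s'],s['position'],np.arctan2(R[1,1],R[0,1]),s['width'])
i=env.camera('wrist'); save('','w2',i); c=cal('wrist')
T=[.4771,.2404,1.3994]
print(proj(place(T,np.array([(-84,58,35),(-84,-58,35),(80,32,30),(80,-32,30),(-80,32,30),(-80,-32,30)])/1000),c).round(0).tolist())
E
```

```text
5.0 [0.46779116 0.18054546 0.10305255] 2.9648407632093923 0.08506164660661891
[[361.0, 190.0], [194.0, 191.0], [315.0, 374.0], [241.0, 374.0], [322.0, 195.0], [233.0, 195.0]]
```

View pics/w2.png

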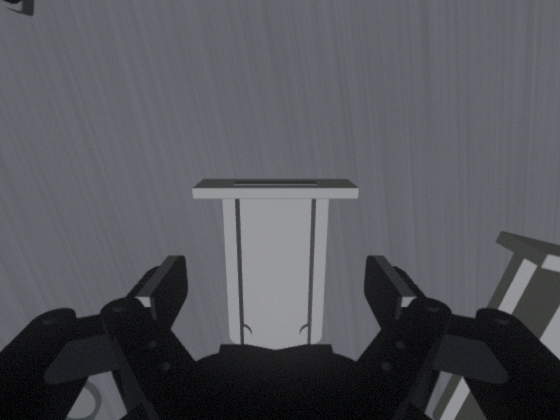

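The tray is centred between the pads: the plate spans columns 194-357, which puts its middle at 275.5 against 276 for the pads. It also lies square to the jaws. The latch is at about 2.0 rad. I descend and grip across the tub near the plate.

Emit:
apply_moves([
  [[0,0,1,-30,0],[0,0,2,-55,0],[0,0,2,-72,0],[0,0,2,-82,0],[0.15,0,2,-82,0],[0.35,0,2,-82,0],[0.6,0,2,-82,0],[0.6,0,2,-82,0],[0.6,0,2,-82,0],[0.6,0,2,-82,0]],
], force=50)

```text
time_s: 5.88
position: [0.4682, 0.1824, 0.0217]
orientation: [-1.08, 1.286, 1.078]
force: [0.1, -2.5, 0.4]
width: 0.0625
```

Emit:
apply_moves([
  [[0.6,0,0,0,-0.05],[0.6,0,0,0,-0.13],[0.6,1,0,0,-0.23],[0.6,2,0,0,-0.34],[0.6,3,0,0,-0.46],[0.6,4,0,0,-0.58],[0.6,5,0,0,-0.7],[0.6,6,0,0,-0.82],[0.6,7,0,0,-0.94],[0.6,8,0,0,-1.0]],
])

```text
time_s: 6.72
position: [0.4766, 0.1836, 0.0217]
orientation: [-0.306, 1.547, 0.309]
force: [-0.5, 1.3, -1.6]
width: 0.0624
```

Emit:
apply_moves([
  [[0.6,1,0,0,-0.1],[0.6,2,0,0,-0.22],[0.6,3,0,0,-0.34],[0.6,4,0,0,-0.46],[0.6,5,0,0,-0.58],[0.6,6,0,0,-0.7],[0.6,7,0,0,-0.82],[0.6,8,0,0,-0.94],[0.6,9,0,0,-1.0],[0.6,10,0,0,-1.0]],
])

```text
time_s: 7.55
position: [0.4861, 0.1832, 0.0217]
orientation: [0.475, 1.518, -0.473]
force: [-2.4, 0.6, 4.6]
width: 0.063
```

Emit:
apply_moves([
  [[0.6,1,0,0,-0.1],[0.6,2,0,0,-0.22],[0.6,3,0,0,-0.34],[0.6,4,0,0,-0.46],[0.6,5,0,0,-0.58],[0.6,6,0,0,-0.7],[0.6,7,0,0,-0.82],[0.6,8,0,0,-0.9],[0.6,8,0,0,-0.947],[0.6,8,0,0,-0.947]],
])

```text
time_s: 8.38
position: [0.4949, 0.1827, 0.0218]
orientation: [1.195, 1.217, -1.192]
force: [1.2, -0.3, 1.8]
width: 0.0625
```

```bash
python3 - <<'E'
from h import *
s=env.read_state();R=cv2.Rodrigues(s['orientation'])[0]
print(s['time_s'],s['position'],np.arctan2(R[1,1],R[0,1]),s['width'],s['force'],s['joints'].round(2))
a=env.camera('wrist'); c=cal('wrist')
D=np.array([.4971,-.0727,-1.5525])
print('pred rail mouths',proj(place(D,[(0,.044,.014),(0,-.044,.014),(.04,.038,.018),(.04,-.038,.018)]),c).round(0).tolist())
p=s['position'];yaw=np.arctan2(R[1,1],R[0,1])-np.pi/2
T=[p[0]+.06*np.cos(yaw),p[1]+.06*np.sin(yaw),yaw]; print('T',T)
print('pred tray',proj(place(T,np.array([(80,32,30),(80,-32,30),(-84,58,35),(-84,-58,35)])/1000),c).round(0).tolist())
save('','w3',a)
E
```

```text
8.3833 [0.49494549 0.18274783 0.02175184] 0.020595394860083792 0.06246169343701955 [ 1.15250394 -0.270759    1.80184653] [ 0.23  0.45 -0.41  0.7  -0.    1.78]
pred rail mouths [[328.0, 559.0], [214.0, 559.0], [318.0, 596.0], [223.0, 597.0]]
T [np.float64(0.49618112496906824), np.float64(0.12276055500989491), np.float64(-1.5502009319348127)]
pred tray [[328.0, 480.0], [222.0, 480.0], [408.0, 229.0], [142.0, 230.0]]
```

View pics/w3.png

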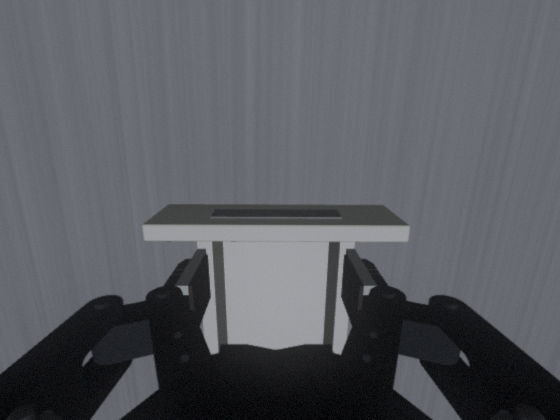

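The tray came round with the grip and is still centred in it (plate columns 145-408). I advance until the nose is just inside the mouth, then check.

Emit:
apply_moves([
  [[0.6,-1,-10,0,0],[0.6,-1,-25,0,0],[0.6,-1,-45,0,0],[0.6,-1,-65,0,0],[0.6,-1,-82,0,0],[0.6,-1,-97,0,0],[0.6,-1,-110,0,0],[0.6,-0.5,-118,0,0],[0.6,-0.5,-122,0,0],[0.6,-0.5,-122,0,0]],
])

```text
time_s: 9.27
position: [0.4934, 0.0604, 0.0217]
orientation: [1.196, 1.219, -1.193]
force: [-0.2, 2.1, 6.2]
width: 0.0621
```

```bash
python3 - <<'E'
from h import *
s=env.read_state();print(s['time_s'],s['position'],s['force'])
i=env.camera('top')[165:265,270:390]; save('','t3',cv2.resize(i,(720,600),interpolation=cv2.INTER_CUBIC))
c=cal('top'); D=np.array([.4971,-.0727,-1.5525])
f=lambda P,p:((proj(place(p,np.array(P)/1000),c)-[270,165]+.5)*6-.5).round(0).tolist()
print(f([(0,44,14),(0,-44,14),(40,38,18),(40,-38,18)],D))
E
```

```text
9.2667 [0.49341714 0.06037759 0.02165257] [-0.16893063  2.07772607  6.16538008]
[[286.0, 172.0], [316.0, 336.0], [365.0, 169.0], [391.0, 312.0]]
```

View pics/t3.png

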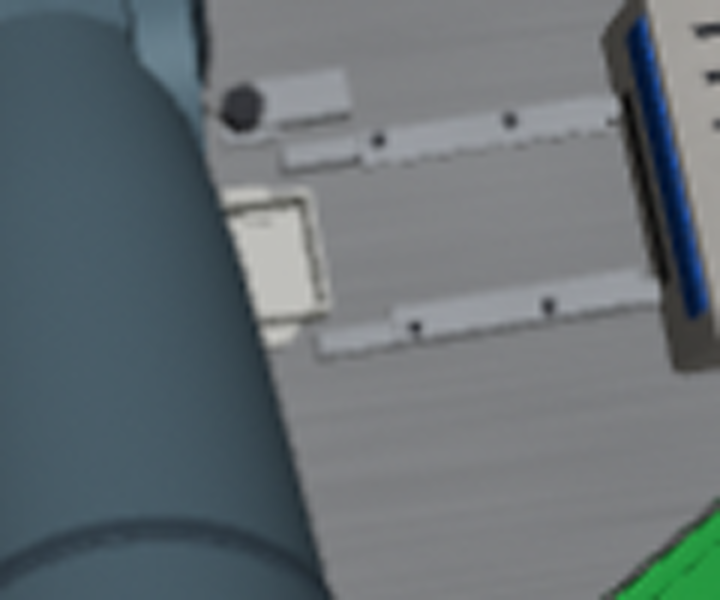

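```bash
python3 - <<'E'
from h import *
c=cal('top'); D=np.array([.4971,-.0727,-1.5525]); o=lambda q:(np.array(q,float)+.5)/6-.5+[270,165]
inv=lambda W:np.c_[(W[:,0]-D[0])*np.cos(D[2])+(W[:,1]-D[1])*np.sin(D[2]),-(W[:,0]-D[0])*np.sin(D[2])+(W[:,1]-D[1])*np.cos(D[2])]*1000
print(inv(ray(o([(314,190),(329,316)]),.030,c)).round(1), inv(ray(o([(285,172),(317,335)]),.014,c)).round(1))
# rail directions: inner-edge points along each rail
print(inv(ray(o([(366,168),(620,126)]),.018,c)).round(1),inv(ray(o([(393,337),(392,310),(660,271)]),.018,c)).round(1))
E
```

```text
[[ 10.3  28.5]
 [  6.4 -37.3]] [[ -0.7  43.9]
 [  0.8 -43.3]]
[[ 40.7  38.6]
 [176.6  40.7]] [[ 38.5 -51. ]
 [ 40.5 -37.1]
 [181.6 -38.4]]
```

The nose is about 8 mm in, 3-4 mm to the low side, within tolerance for its 64 mm width. I correct it sideways before the flanges enter.

Emit:
apply_moves([
  [[0.6,2,0,0,0.01],[0.6,3,-3,0,0.015],[0.6,3.5,-8,0,0.015],[0.6,3.5,-14,0,0.015],[0.6,3.5,-20,0,0.015],[0.6,3.5,-26,0,0.015],[0.6,3.5,-32,0,0.015],[0.6,3.5,-38,0,0.015],[0.6,3.5,-38,0,0.015]],
])

```text
time_s: 10.07
position: [0.4969, 0.0229, 0.0217]
orientation: [1.184, 1.227, -1.181]
force: [0.3, 3.8, 5.7]
width: 0.0623
```

```bash
python3 - <<'E'
from h import *
s=env.read_state();R=cv2.Rodrigues(s['orientation'])[0]
print(s['time_s'],s['position'],np.arctan2(R[1,1],R[0,1]),s['force'],s['torque'],s['width'])
i=env.camera('top')[165:265,270:390]; save('','t4',cv2.resize(i,(720,600),interpolation=cv2.INTER_CUBIC))
E
```

```text
10.0667 [0.49692492 0.02292161 0.0216613 ] 0.03623729106242989 [0.28908473 3.75221834 5.72050072] [0.68860608 0.26089636 0.05005197] 0.062341862759940345
```

View pics/t4.png

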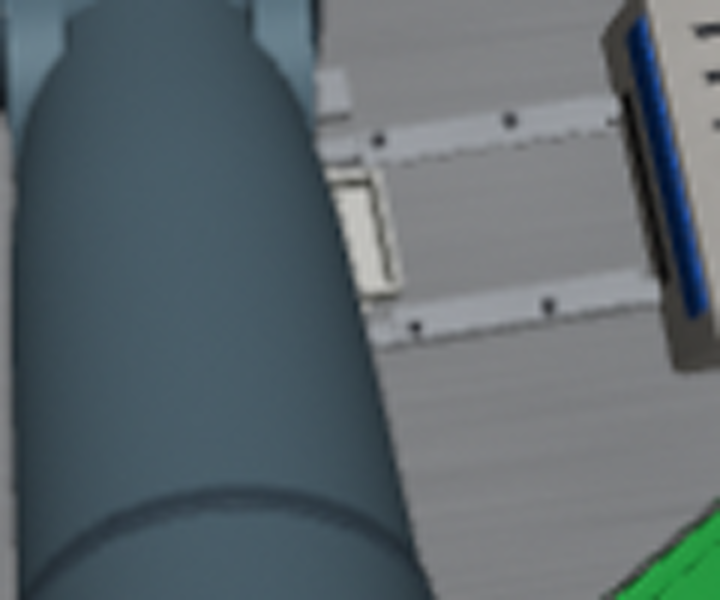

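The nose is centred between the lips, nose corners at (380,167) and (402,297), and the sideways force is near zero. I slide on in.

Emit:
apply_moves([
  [[0.6,0,-8,0,-0.005],[0.6,0.3,-20,0,-0.01],[0.6,0.5,-32,0,-0.015],[0.6,0.8,-44,0,-0.015],[0.6,1,-56,0,-0.015],[0.6,1.2,-68,0,-0.015],[0.6,1.4,-80,0,-0.015],[0.6,1.6,-90,0,-0.015],[0.6,1.8,-98,0,-0.015],[0.6,1.8,-100,0,-0.015]],
])

```text
time_s: 10.95
position: [0.4986, -0.0766, 0.0217]
orientation: [1.197, 1.221, -1.191]
force: [-0.5, 9.4, 8.0]
width: 0.0627
```

Emit:
apply_moves([
  [[0.6,0,-3,0,0],[0.6,0,-6,0,0],[0.6,0,-9,0,0],[0.6,0,-12,0,0],[0.6,0,-12,0,0]],
])

```text
time_s: 11.37
position: [0.4985, -0.0879, 0.0217]
orientation: [1.196, 1.222, -1.19]
force: [0.2, 6.6, 7.7]
width: 0.0623
```

```bash
python3 - <<'E'
from h import *
s=env.read_state();print(s['time_s'],s['position'],s['force'],s['width'])
i=env.camera('wrist'); save('','w5',i)
E
```

```text
11.3667 [ 0.49847015 -0.08789058  0.0216809 ] [0.20174503 6.5832732  7.72561552] 0.062265617313546275
```

View pics/w5.png

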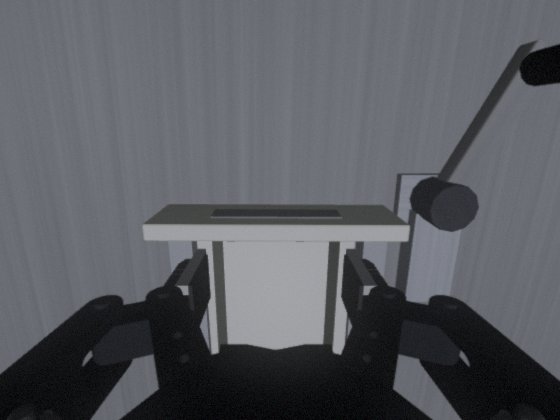

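The tray is still square in the grip, with the rails visible at (185,260) and (370,260). A few mm remain, so I continue to contact.

Emit:
apply_moves([
  [[0.6,0,-2,0,0],[0.6,0,-3,0,0],[0.6,0,-4,0,0],[0.6,0,-4,0,0]],
])

```text
time_s: 11.75
position: [0.4984, -0.0913, 0.0216]
orientation: [1.196, 1.223, -1.19]
force: [0.6, 8.3, 8.2]
width: 0.0626
```

Emit:
apply_moves([
  [[0.6,0,-1,0,0],[0.6,0,-2,0,0],[0.6,0,-2,0,0]],
])

```text
time_s: 12.0
position: [0.4984, -0.0914, 0.0217]
orientation: [1.199, 1.226, -1.187]
force: [1.1, 13.9, 10.3]
width: 0.0625
```

Emit:
apply_moves([
  [[0.6,0,-1,0,0],[0.6,0,-2,0,0],[0.6,0,-2,0,0]],
])

```text
time_s: 12.25
position: [0.4984, -0.0915, 0.0217]
orientation: [1.202, 1.229, -1.184]
force: [1.3, 20.1, 11.9]
width: 0.0627
```

The force climbs to 20 N with no motion, so the plate is against the rail ends. I relax, release gently and lift off.

Emit:
apply_moves([
  [[0.6,0,2,0,0],[0.6,0,4,0,0],[0.1,0,4,0,0],[0.1,0,4,0,0],[0.1,0,4,0,0],[0.1,0,4,20,0],[0.1,0,4,45,0],[0.1,0,4,75,0],[0.5,0,24,95,0],[1,0,44,95,0]],
])

```text
time_s: 13.08
position: [0.5017, -0.0551, 0.1204]
orientation: [1.198, 1.21, -1.192]
force: [1.1, 0.7, 0.1]
width: 0.0543
```

```bash
python3 - <<'E'
from h import *
s=env.read_state();R=cv2.Rodrigues(s['orientation'])[0]
print(s['time_s'],s['position'],np.arctan2(R[1,1],R[0,1]),s['force'],s['width'])
i=env.camera('wrist'); save('','w6',i); c=cal('wrist'); np.save('w6c.npy',np.array([np.r_[x.ravel(),np.zeros(9-x.size)] for x in c]))
D=np.array([.4971,-.0727,-1.5525])
print(proj(place(D,np.array([(-4,58,35),(-4,-58,35),(160,32,30),(160,-32,30),(0,50,14),(0,-50,14),(-17-65*.9,78+65*.44,52)])/1000),c).round(0).tolist())
E
```

```text
13.0833 [ 0.50172667 -0.05506487  0.12039178] 0.01746937039912259 [1.11961408 0.74337474 0.05483872] 0.05433891972473916
[[344.0, 236.0], [196.0, 236.0], [304.0, 395.0], [237.0, 395.0], [329.0, 232.0], [212.0, 232.0], [429.0, 146.0]]
```

View pics/w6.png

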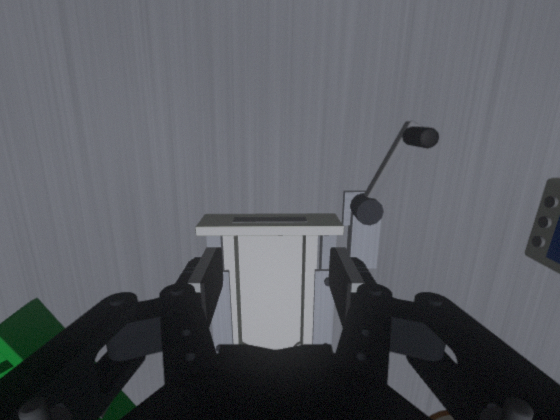

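```bash
python3 - <<'E'
from h import *
c=cal('wrist'); D=np.array([.4971,-.0727,-1.5525])
inv=lambda W:np.c_[(W[:,0]-D[0])*np.cos(D[2])+(W[:,1]-D[1])*np.sin(D[2]),-(W[:,0]-D[0])*np.sin(D[2])+(W[:,1]-D[1])*np.cos(D[2])]*1000
pr=lambda n,uv,z:print(n,inv(ray(uv,z,c)).round(1).tolist())
pr('lips x40',[(214,270),(322,269)],.018)
pr('bracket -28,63 / -28,93 / 40,93',[(344,191),(367,191),(378,268)],.014)
pr('plate inner top edge  x0',[(198,235),(342,235)],.035)
pr('plate outer top edge  x-8',[(199,227),(341,227)],.035)
pr('knob',[(430,137)],.052)
w=env.camera('wrist')[180:290,180:400]; save('','w7',cv2.resize(w,(800,400),interpolation=cv2.INTER_CUBIC))
E
```

```text
lips x40 [[34.3, -49.3], [33.3, 45.0]]
bracket -28,63 / -28,93 / 40,93 [[-35.6, 60.6], [-35.6, 79.6], [34.6, 95.5]]
plate inner top edge  x0 [[-5.1, -56.4], [-5.1, 56.3]]
plate outer top edge  x-8 [[-11.7, -55.1], [-11.7, 55.1]]
knob [[-81.1, 106.3]]
```

View pics/w7.png

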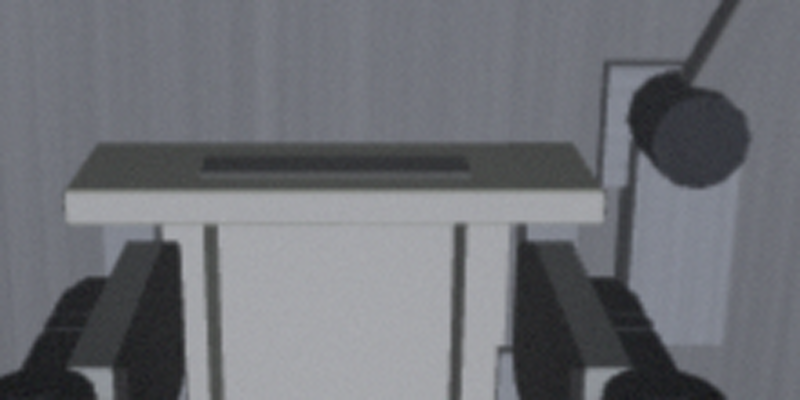

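Measured in the same picture, the lips and bracket read about 6 mm short, and the plate's inner face reads -5 mm. Relative to the rails the plate is therefore within about 1 mm of home and centred. Next is the latch closing arc.

```bash
python3 - <<'E'
from h import *
D=np.array([.4971,-.0727,-1.5525]); s=env.read_state(); print(s['position'],s['time_s'])
for q in(2.65,2.4,2.2,2,1.8,1.6,1.4,1.2,1,.8,.6,.45,.35,.27): print(q,(place(D,[(-.017-.065*np.sin(q),.078-.065*np.cos(q),0)])[0][:2]*1000).round(0))
E
```

```text
[ 0.49894195 -0.05231676  0.11705433] 13.1833
2.65 [632. -23.]
2.4 [622. -10.]
2.2 [612.  -1.]
2 [601.   5.]
1.8 [588.   9.]
1.6 [575.  11.]
1.4 [563.  10.]
1.2 [550.   6.]
1 [539.  -0.]
0.8 [529.  -8.]
0.6 [520. -19.]
0.45 [516. -27.]
0.35 [513. -33.]
0.27 [512. -38.]
```

Emit:
apply_moves([
  [[1,40,10,0,0],[1,75,20,0,0],[1,110,25,0,0],[1,131,22,0,0],[1,131,22,0,0],[1,131,22,0,0]],
])

```text
time_s: 13.68
position: [0.6296, -0.0324, 0.1145]
orientation: [1.193, 1.219, -1.196]
force: [-0.3, 0.5, -0.2]
width: 0.0001
```

Emit:
apply_moves([
  [[1,2,0,-40,0],[1,2,0,-73,0],[1,2,6,-73,0],[1,-3,16,-73,0],[1,-8,22,-73,0],[1,-18,31,-73,0],[1,-29,37,-73,0],[1,-42,41,-73,0],[1,-55,43,-73,0],[1,-67,42,-73,0]],
])

```text
time_s: 14.52
position: [0.564, 0.0113, 0.0464]
orientation: [1.195, 1.214, -1.189]
force: [1.0, -1.0, -0.8]
width: 0.0001
```

Emit:
apply_moves([
  [[1,-12,-4,0,0],[1,-23,-10,0,0],[1,-33,-18,0,0],[1,-42,-29,0,0],[1,-46,-37,0,0],[1,-49,-43,0,0],[1,-49,-43,0,0]],
])

```text
time_s: 15.1
position: [0.5133, -0.0336, 0.0438]
orientation: [1.195, 1.217, -1.195]
force: [0.1, 0.3, 0.4]
width: 0.0002
```

Emit:
apply_moves([
  [[1,-1,-3,0,0],[1,-1,-6,0,0],[1,-1,-9,0,0],[1,-1,-9,0,0]],
])

```text
time_s: 15.43
position: [0.5125, -0.0376, 0.0432]
orientation: [1.2, 1.226, -1.188]
force: [-1.3, 12.4, 6.3]
width: 0.0002
```

Contact has stalled at 12 N, where the arm should reach its stop. I back off and verify.

Emit:
apply_moves([
  [[1,0,10,0,0],[1,0,22,0,0],[1,0,34,30,0],[1,0,60,60,0],[1,0,95,90,0],[1,0,130,100,0],[1,0,165,100,0],[1,0,200,100,0],[1,0,220,100,0],[1,0,220,100,0]],
])

```text
time_s: 16.27
position: [0.5121, 0.1829, 0.1429]
orientation: [1.191, 1.222, -1.189]
force: [0.3, 0.1, -0.0]
width: -0.0001
```

```bash
python3 - <<'E'
from h import *
i=env.camera('top')[145:265,265:435]; save('','t8',cv2.resize(i,(800,565),interpolation=cv2.INTER_CUBIC))
E
```

```text
(no output)
```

View pics/t8.png

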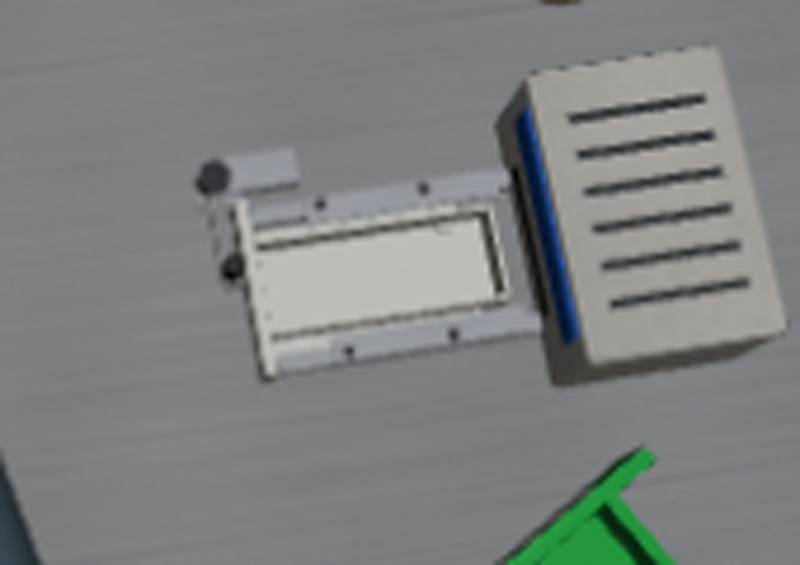

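```bash
python3 - <<'E'
from h import *
c=cal('top'); D=np.array([.4971,-.0727,-1.5525]); k=800/170; o=lambda q:(np.array(q,float)+.5)/k-.5+[265,145]
T,r=fit([(-84,58,35),(-84,-58,35),(80,32,30),(80,-32,30)],o([(240,203),(266,377),(489,207),(509,300)]),c,[.5,-.15,-1.55])
inv=lambda W:np.c_[(W[:,0]-D[0])*np.cos(D[2])+(W[:,1]-D[1])*np.sin(D[2]),-(W[:,0]-D[0])*np.sin(D[2])+(W[:,1]-D[1])*np.cos(D[2])]*1000
print('tray in dryer',inv(T[None,:2]),T[2]-D[2],r.round(1).tolist())
d=inv(ray(o([(233,266)]),.052,c))-[[-17,78]]; print('knob',d,np.arctan2(-d[0,0],-d[0,1]))
E
```

```text
tray in dryer [[77.65252877 -1.18713989]] -0.0050832959841133896 [[-0.4, -0.1], [0.5, -0.2], [0.1, 0.0], [-0.1, 0.3]]
knob [[ -1.65818084 -65.77488145]] 0.025204601731972903
```

```bash
python3 -c "
from plant import env
print(env.read_state()['time_s'], env.sign_off())"
```

```text
the job is handed in; nothing more can be done
16.3167 None
```

The tray is in the dryer nose first, the latch is shut across its front plate, and I handed the job in at 16.3 s. No verdict is reported.

**What I did:**
1. Swung the latch arm open to about 2.0 rad by pushing the knob with closed fingers.
2. Gripped the small white tray across its tub near the plate and turned it about 169° on the bench without lifting it.
3. Slid it between the rails until it stalled at about 20 N, then let go.
4. Pushed the latch arm back until it stalled at about 12 N.

**Last checks from the top camera:**

| Item | Measured | Needed |
|---|---|---|
| Tray x in the dryer frame | 77.7 mm | 75 to 85 mm |
| Tray y in the dryer frame | -1.2 mm | within ±6 mm |
| Tray angle to the dryer | -0.005 rad | under 0.06 rad |
| Latch angle | about 0.03 rad | under 0.15 rad |

**Where the checks disagreed:** the top camera puts the tray 2.3 mm short of the ideal 80 mm, about the size of the calibration error. One wrist view put the whole dryer about 6 mm off, but relative to the rail ends it showed the plate within about 1 mm of home. The stall against the rail ends supports that.

I kept the arm clear of the beaker, jar and timer by path planning, but did not measure them again at the end.

I viewed 12 pictures, two over the budget of 10.

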